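# Pack the fittings tray on the grinding bench

### The job

Pack the fittings tray for the next job: put the angle bracket, the big bolt with its nut and the flanged hub down inside the tray's large compartment, and stand the tall tube upright on the floor of any one of the three small square pockets at the tray's end. Leave the tray, the square bar offcut and the short solid stub where they are.

Things in the scene. Friction and masses are not known exactly. Their poses are not given: they have to be found in the camera images.
- tray: Loose grey metal tray, open on top, 154 (x) x 260 (y) x 54 mm high, 1.8 kg; origin: centre of its underside, z up. Walls, floor, dividers 4 mm thick. Large compartment: inside x -73 to 73, y -126 to 76 mm. At the +y end three square pockets 46 x 46 mm, centres at x = -50, 0, 50, y = 103 mm. Floors at z = 4, all wall tops at z = 54 mm.
- bracket: Plain steel angle bracket, lying with its foot on the bench and its other leg upright. Origin: centre of its bounding box (22.5 mm above the bench), z up. Foot 70 (x) x 40 (y) x 8 mm thick, from z = -22.5 to -14.5 mm; upright leg 8 mm thick (x = -35 to -27 mm), 40 mm wide in y, up to z = 22.5 mm. 0.26 kg.
- bolt: Big steel hexagon bolt with a nut on its other end, lying on its flats. Origin: on its axis, at mid-length (15 mm above the bench); its x runs along the axis from head to nut. 104 mm long; head (x = -52 to -38 mm) and nut (x = 21 to 39 mm) 30 mm across flats, shank 18 mm diameter. 0.28 kg.
- bolt_head (a point): Centre of the bolt's head-side end face (x = -52 mm in the bolt's frame).
- bolt_end (a point): Centre of the bolt's threaded end face (x = +52 mm in the bolt's frame).
- hub: Round steel flanged hub lying on its flange. Origin: on its axis, at mid-height (20 mm above the bench), z up. Flange 66 mm diameter, 10 mm thick (z = -20 to -10 mm); boss above it 36 mm diameter, up to z = +20 mm. 0.42 kg.
- tube: Tall steel tube standing on end: 32 mm outside diameter, 25 mm bore, 100 mm long, 0.20 kg. Origin: centre of its lower end; z along its axis, up.
- offcut: Bystander among the fittings: square steel bar offcut 85 (x) x 25 x 25 mm, lying. Origin: centre of its underside.
- stub: Bystander: short solid round steel stub standing on end, 32 mm diameter, 45 mm high. Origin: centre of its underside.
Mind the look-alikes: they are no part of the job. Leave any green or orange look-alike of the bolt alone.

How it is judged:
At the end, for the whole second after the job is handed in: Bracket and hub centres and both bolt ends are inside the walls of the large compartment, 2 mm or more below its rim; the tube's lower end is in one of the square pockets within 8 mm of its floor, upright within 0.12 rad; all these and the tray are at rest (under 30 mm/s) (x of bracket in the frame of tray between -0.073 and 0.073 m and y of bracket in the frame of tray between -0.126 and 0.076 m and z of bracket in the frame of tray between 0 and 0.052 m and x of hub in the frame of tray between -0.073 and 0.073 m and y of hub in the frame of tray between -0.126 and 0.076 m and z of hub in the frame of tray between 0 and 0.052 m and x of bolt_head in the frame of tray between -0.073 and 0.073 m and y of bolt_head in the frame of tray between -0.126 and 0.076 m and z of bolt_head in the frame of tray between 0 and 0.052 m and x of bolt_end in the frame of tray between -0.073 and 0.073 m and y of bolt_end in the frame of tray between -0.126 and 0.076 m and z of bolt_end in the frame of tray between 0 and 0.052 m and x of tube in the frame of tray between -0.073 and 0.073 m and y of tube in the frame of tray between 0.08 and 0.126 m and z of tube in the frame of tray between 0 and 0.012 m and angle between tube's own z axis and vertical below 0.12 rad and linear speed of each of bracket, hub, bolt, tube, tray below 0.03 m/s); the robot touches nothing.
It fails at once if the tray is moved more than 40 mm (distance of tray from where it was at the start of the episode above 0.04 m).
It fails at once if the square bar offcut is moved more than 40 mm (distance of offcut from where it was at the start of the episode above 0.04 m).
It fails at once if the short solid stub is moved more than 40 mm (distance of stub from where it was at the start of the episode above 0.04 m).
It also fails if it takes over 70 s, if anything falls off the work surface, if the arm or the gripper's body presses on something with over 40 N, if the wrist force passes 120 N, or if a joint passes its speed limit or range.

### The arm

A 6-joint arm with a two-finger parallel gripper is mounted at the origin on the work surface. World frame = base frame: x ahead of the robot, y to its left, z up, the work surface at z = 0. Lengths are in m, angles in rad, forces in N, time in s.
With the tool pointing down it reaches from about 0.35 to 0.775 m from the base axis. Payload 7.3 kg.
Tool frame: the origin (TCP) lies at the very end of the fingers, on their centre line; the grasp point (between the pads) lies 19 mm behind it; z points along the fingers, x is the direction in which the jaws open and shut, and the axes are right-handed (so a half turn about z gives the same grasp; the last joint's range is limited). The gripper opens to 92 mm and grips with 3 to 60 N. Pads are 19 mm wide; open, the fingers measure 130 mm over their backs; the gripper's body (75 mm by 190 mm) begins 47 mm behind the grasp point.
Start: joints at [1.171, 0.342, 1.524, -0, 1.275, -0.146], TCP at [0.132, 0.508, 0.227] pointing down, gripper open.
Joint ranges: [-2.53, 2.53], [-0.77, 2.02], [0.04, 2.7], [-1, 4.14], [0.28, 2.66], [-3.11, 3.11]. Speed limits (rad/s): [2.57, 2.57, 3.14, 3.14, 3.14, 3.14].

### API

Orientations are given as [roll, pitch, yaw] about the fixed x, y, z axes, in that order (R = Rz(yaw) Ry(pitch) Rx(roll)).
In Python, from cell import robot, read_camera, nets gives the robot as it stands. The module is installed in compiled form; this text tells all that it offers.
- The arm moves only by the tool carry_out, never from a script. Its arguments are lists of equal length, an entry for each row: "translation": the shift along the tool's x, y, z in m, a list of three; "turn": the turn, a rotation vector about the tool's x, y, z in rad, a list of three; "gripper": the gripper's target within -1 to 1 (shut at 1, half-way at 0, fully open at -1). A call has 1 to 10 rows; each row shifts and turns the commanded pose from where the row before left it, along the tool's axes as they then stand; what a row does not reach is not made up. A row lasts 1/10 s, in which the tool goes at most 50 mm and 8.59 degrees, less where a joint would pass 70% of its speed; a pose out of reach is approached as far as the arm can. A call with a gripper value outside its range is refused whole. The fingers move at their own pace and stop on an object; "squeeze" is the grip in N (left out, the last holds). Time passes only in rows, so rows that do not move let the fingers close. It gives the time, the measured TCP pose, the force and the opening at its end, in the units of the state.
- robot.observe(): the state, without advancing time (a new reading comes with each control period).
- read_camera(name): name is "scene" or "top" or "wrist"; returns a dict with "img" (384x512x3 uint8, red, green, blue), "fx", "fy", "cx", "cy" (pixels), "world_from_camera" (4x4, takes a point from camera to world coordinates). Camera axes: x right, y down, z forward; pixel columns grow to the right and rows downward; lengths in m; the calibration is good to about 2 mm. A picture is of the moment at which its call begins. There is no depth.
- robot.hand_in(): hands the job in, once; it reports no verdict.
Trained networks look in a picture, given as the dict that the camera call returned (one of the last four; its "shot" number tells which), for a name from the list of things; names that differ only in an ending like _2 or _b are one class to them, and where a whole thing is asked for, a point or a joint stands for the part that bears it (a point fixed in the world has none). Each returns a list of dicts, best first, with "score" (0 to 1); they miss things now and then, are a little off and sometimes report something else, mostly with a low value. They report only what shows in the picture. A call takes as long as a camera call. They do not tell look-alikes from the thing itself.
- nets.regions_of(picture, name): "region" (384x512 bool, what is visible of it) and "pixel" ([column, row] in pixels, amid what is visible of it).
- nets.tip_of(picture, name): "pixel" ([column, row] in pixels: a listed point, or the origin of a listed thing).
The state is a dict: "time": time; "qpos": joint angles; "qvel": joint speeds; "joint_efforts": joint torques, N m; "tool_pos": TCP position; "tool_rot": TCP orientation; "contact_force": force on the tool from outside, world axes, zero at the start; "torque": the same for the moment, N m; "opening": finger opening in m.
Only numpy, scipy, OpenCV 4.12 (cv2) and the standard library are available. Lean on these libraries where they do the work, as an engineer would, in place of code of your own. Each camera call takes 0.05 s, during which the arm holds its last target. There are 200 camera calls.

## Working session

There is one attempt and no reset: what is moved stays moved. The work goes in short steps, Python scripts to look and compute and a tool call to move; the robot and the scene stay as the last step left them, time stands still between calls to the robot, and variables do not carry over. Pictures are saved under pics/ and viewed, about 8 in all and at most 12, crops included, and the job is handed in when it is done.

Besides the shell and the picture viewer there is one more tool, called after "Call:" by a JSON object that holds its "api" and its "payload". carry_out: Moves the arm, as the interface text tells. Its arguments: {"type":"object","properties":{"translation":{"type":"array","items":{"type":"array","items":{"type":"number"}}},"turn":{"type":"array","items":{"type":"array","items":{"type":"number"}}},"gripper":{"type":"array","items":{"type":"number"}},"squeeze":{"type":"number"}},"required":["translation","turn","gripper"]}

```bash
mkdir -p pics
cat > h.py <<'E'
import numpy as np, cv2
from cell import robot, read_camera, nets
def ray(p,px):
    T=np.array(p["world_from_camera"]); d=T[:3,:3]@np.array([(px[0]-p["cx"])/p["fx"],(px[1]-p["cy"])/p["fy"],1]); return T[:3,3],d
def at(p,px,z):
    o,d=ray(p,px); return (o+d*(z-o[2])/d[2])
def proj(p,P):
    T=np.linalg.inv(np.array(p["world_from_camera"])); c=T[:3,:3]@np.array(P)+T[:3,3]; return [p["fx"]*c[0]/c[2]+p["cx"],p["fy"]*c[1]/c[2]+p["cy"]]
def save(p,n,crop=None,s=1.5):
    im=p["img"][:,:,::-1]
    if crop: im=im[crop[1]:crop[3],crop[0]:crop[2]]
    cv2.imwrite("pics/"+n,cv2.resize(im,None,fx=s,fy=s,interpolation=cv2.INTER_CUBIC))
E
python3 - <<'E'
from h import *
np.set_printoptions(precision=3,suppress=True)
H=dict(tray=0,bracket=.0225,bolt=.015,bolt_head=.015,bolt_end=.015,hub=.02,tube=0,offcut=0,stub=0)
for c in("top","scene"):
    p=read_camera(c); save(p,c+".png"); print(c,np.array(p["world_from_camera"])[:3,3])
    for n,z in H.items():
        for r in nets.tip_of(p,n)[:3]: print(n,round(r["score"],2),np.round(r["pixel"]),at(p,r["pixel"],z))
print(robot.observe())
E
```

```text
top [0.316 0.002 1.103]
tray 0.91 [262. 228.] [ 0.446 -0.022  0.   ]
bracket 0.98 [133. 231.] [0.436 0.276 0.022]
bolt 0.93 [162. 127.] [0.691 0.219 0.015]
bolt 0.85 [127. 177.] [0.567 0.297 0.015]
bolt 0.72 [157. 284.] [0.317 0.218 0.015]
bolt_head 0.93 [181. 112.] [0.729 0.173 0.015]
bolt_head 0.84 [116. 193.] [0.529 0.322 0.015]
bolt_head 0.8 [158. 305.] [0.27  0.214 0.015]
bolt_end 0.9 [146. 159.] [0.611 0.254 0.015]
bolt_end 0.63 [146. 145.] [0.645 0.256 0.015]
bolt_end 0.57 [149. 259.] [0.374 0.237 0.015]
hub 0.82 [391. 244.] [ 0.405 -0.32   0.02 ]
tube 0.88 [303. 134.] [ 0.677 -0.125  0.   ]
offcut 0.82 [380. 175.] [ 0.573 -0.31   0.   ]
stub 0.73 [221. 145.] [0.649 0.076 0.   ]
scene [1.539 0.069 0.691]
tray 0.66 [372. 219.] [0.544 0.3   0.   ]
tray 0.56 [248. 193.] [ 0.453 -0.02   0.   ]
bolt 0.78 [342. 251.] [0.699 0.211 0.015]
bolt 0.74 [336. 171.] [0.336 0.223 0.015]
bolt 0.6 [373. 218.] [0.565 0.296 0.015]
bolt_head 0.88 [326. 258.] [0.723 0.174 0.015]
bolt_head 0.81 [328. 159.] [0.267 0.203 0.015]
bolt_head 0.65 [381. 212.] [0.532 0.322 0.015]
bolt_end 0.88 [360. 227.] [0.604 0.261 0.015]
bolt_end 0.81 [361. 242.] [0.663 0.256 0.015]
bolt_end 0.54 [343. 178.] [0.376 0.239 0.015]
hub 0.86 [141. 171.] [ 0.399 -0.326  0.02 ]
tube 0.96 [196. 238.] [ 0.661 -0.124  0.   ]
offcut 0.93 [131. 211.] [ 0.568 -0.306  0.   ]
stub 0.56 [279. 242.] [0.661 0.07  0.   ]
{'time': 1.0, 'qpos': array([ 1.171,  0.342,  1.524,  0.   ,  1.275, -0.146]), 'qvel': array([ 0.001,  0.   ,  0.001, -0.   ,  0.   , -0.001]), 'joint_efforts': array([  0.002, -43.114, -24.449,   0.072,   0.048,   0.   ]), 'tool_pos': array([0.132, 0.508, 0.227]), 'tool_rot': array([-3.142, -0.   ,  1.317]), 'contact_force': array([ 0.648, -0.925, -0.184]), 'torque': array([-0.015, -0.051,  0.007]), 'opening': 0.09224580427771782}
```

View pics/top.png

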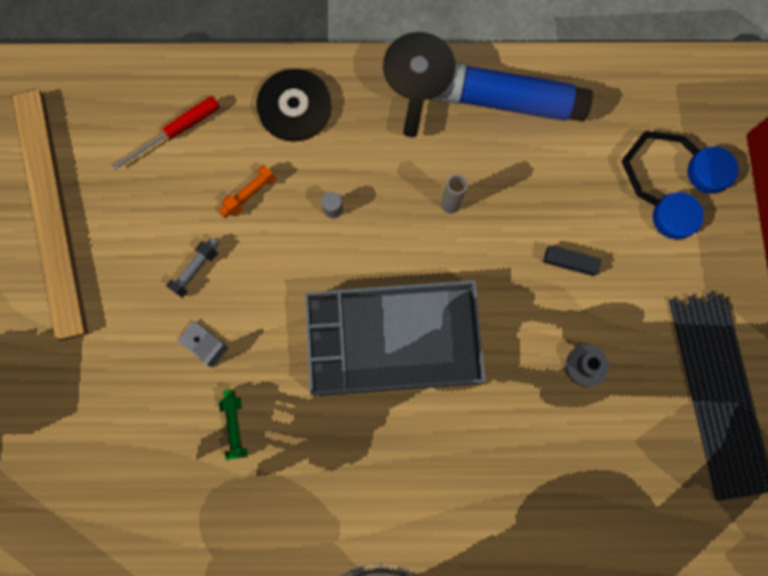

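View pics/scene.png

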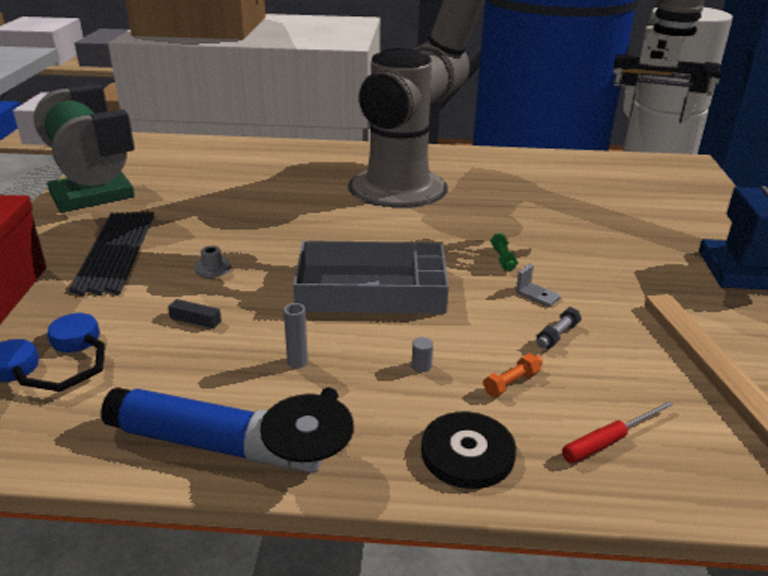

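Three bolts, in top-camera pixels: orange (165,127), bare steel (128,177) and green (155,284). The task rules out the green and orange look-alikes, so the steel one is the target. I'll measure poses and confirm it in an enlarged crop.

Run:
```python
from h import *
np.set_printoptions(precision=3,suppress=True)
p=read_camera("top")
save(p,"bolt.png",(90,140,190,270),4.5)
for n,z in dict(tray=.054,bracket=.02,bolt=.015,hub=.01,tube=.05,stub=.02,offcut=.012).items():
    for r in nets.regions_of(p,n)[:3]:
        m=r["region"].astype(np.uint8)
        pts=cv2.findNonZero(m); 
        box=cv2.boxPoints(cv2.minAreaRect(pts)); W=np.array([at(p,b,z)[:2] for b in box])
        col=p["img"][r["region"]].mean(0).round()
        print(n,round(r["score"],2),m.sum(),col,"ctr",W.mean(0),"sides",np.linalg.norm(W[1]-W[0]),np.linalg.norm(W[2]-W[1]),"ang",np.arctan2(*(W[1]-W[0])[::-1]),np.arctan2(*(W[2]-W[1])[::-1]))
        if n=="tray": print(box.round(1).tolist(),W)
```

```text
tray 0.76 7901 [62. 65. 68.] ctr [ 0.448 -0.024] sides 0.26660874446541327 0.15845272849925224 ang -1.5098436910034878 -3.109581302737482
[[202.39999389648438, 193.60000610351562], [319.0, 186.1999969482422], [323.3999938964844, 256.0], [206.8000030517578, 263.29998779296875]] [[ 0.518  0.113]
 [ 0.535 -0.153]
 [ 0.376 -0.158]
 [ 0.361  0.101]]
bracket 0.64 540 [96. 95. 95.] ctr [0.443 0.271] sides 0.04190830581921808 0.07247203349439373 ang -0.6501236055266104 -2.2434831053866473
bolt 0.79 436 [153.  66.   7.] ctr [0.689 0.211] sides 0.10711830094035907 0.03609067721735198 ang -0.7949703939345715 -2.416770597968444
bolt 0.76 502 [21. 63. 21.] ctr [0.321 0.223] sides 0.03344788781901993 0.10493134520862063 ang -1.4543040152325029 -2.9880622955714586
bolt 0.68 375 [67. 67. 67.] ctr [0.566 0.29 ] sides 0.10308995618160288 0.032120829453961594 ang -0.6791678691041421 -2.2902807091686026
hub 0.83 661 [58. 57. 57.] ctr [ 0.408 -0.323] sides 0.06566448173241851 0.06526865932923767 ang -1.574451734100141 3.078038244279236
tube 0.67 305 [89. 80. 70.] ctr [ 0.675 -0.118] sides 0.06375271937879462 0.031703506723505394 ang -0.4630640376952254 -2.0620182245139196
stub 0.46 170 [98. 97. 96.] ctr [0.666 0.073] sides 0.026548649543114887 0.04013029413800018 ang -1.573635032970894 -3.1353760242053004
offcut 0.8 446 [46. 46. 47.] ctr [ 0.575 -0.309] sides 0.03241732913157499 0.08849255543918312 ang -0.33397192444119045 -1.8851462020282064
```

View pics/bolt.png

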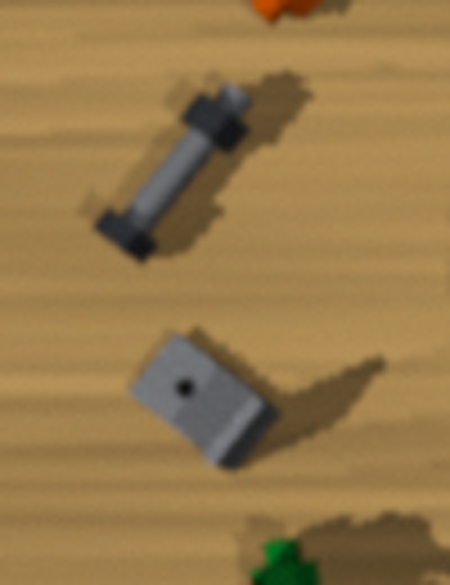

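Call:
{"api": "carry_out", "payload": {"translation": [[0,0,0],[0,0,0],[0,0,0],[-0.003,0.048,0],[-0.003,0.048,0],[-0.003,0.048,0],[-0.003,0.048,0],[-0.003,0.048,0],[-0.003,0.048,0],[-0.003,0.048,0.01]], "turn": [[0,0,0.14],[0,0,0.14],[0,0,0.14],[0,0,0],[0,0,0],[0,0,0],[0,0,0],[0,0,0],[0,0,0],[0,0,0]], "gripper": [0,0,0,0,0,0,0,0,0,0], "squeeze": 45}}

```text
time: 2.4
tool_pos: [0.3832, 0.281, 0.2179]
tool_rot: [3.14, -0.003, 0.897]
contact_force: [1.5, 0.9, -0.3]
opening: 0.0452
```

```bash
cat >> h.py <<'E'
def delta(target,yaw):
    s=robot.observe(); y=s["tool_rot"][2]; d=np.array(target)-s["tool_pos"]
    t=(y-yaw+np.pi/2)%np.pi-np.pi/2
    c,n=np.cos(yaw),np.sin(yaw)
    print("t",round(s["time"],1),"pos",s["tool_pos"].round(4),"rot",s["tool_rot"].round(3),"q6",s["qpos"][5].round(2),"open",round(s["opening"],4),"F",np.round(s["contact_force"],1))
    print("turn z",round(t,3),"then shift (yaw at target or +pi flips x,y)",np.round([d[0]*c+d[1]*n,d[0]*n-d[1]*c,-d[2]],4),"finalyaw",round(y-t,3))
E
python3 - <<'E'
from h import *
np.set_printoptions(precision=4,suppress=True)
delta([.418,.25,.1],.898)
p=read_camera("wrist"); save(p,"w1.png")
for n,z in dict(bracket=.0225,bolt=.015,bolt_head=.015,bolt_end=.015,tray=0).items():
    for r in nets.tip_of(p,n)[:3]: print(n,round(r["score"],2),np.round(r["pixel"]),at(p,r["pixel"],z))
E
```

```text
t 2.4 pos [0.3832 0.281  0.2179] rot [ 3.14  -0.003  0.897] q6 -0.43 open 0.0452 F [ 1.5  0.9 -0.3]
turn z -0.001 then shift (yaw at target or +pi flips x,y) [-0.0026  0.0466  0.1179] finalyaw 0.898
bracket 0.68 [276. 210.] [0.4497 0.2711 0.0225]
bolt 0.76 [187. 160.] [0.3253 0.2226 0.015 ]
bolt_head 0.62 [154. 136.] [0.2758 0.2097 0.015 ]
bolt_end 0.55 [214. 185.] [0.373  0.2272 0.015 ]
```

View pics/w1.png

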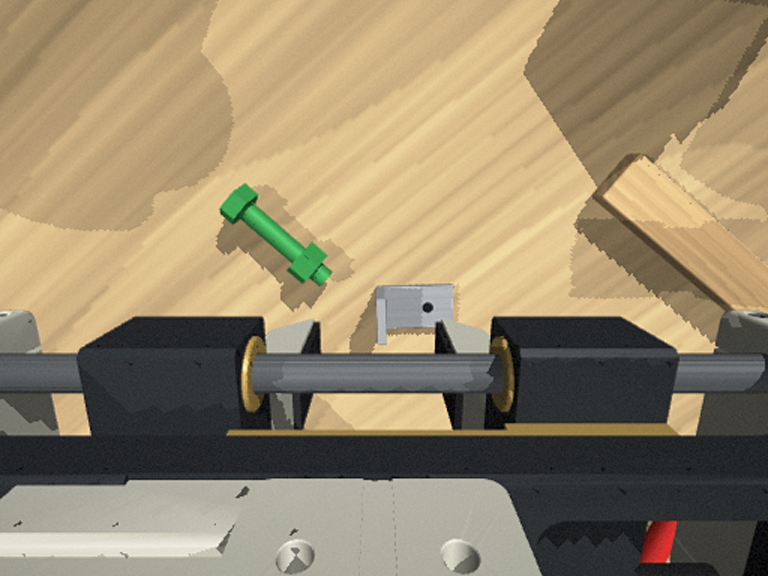

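Run:
```python
from h import *
np.set_printoptions(precision=4,suppress=True)
p=read_camera("wrist"); u=np.array([.623,.782])
print("cam",np.array(p["world_from_camera"])[:3,3])
hole=at(p,(428/1.5,308/1.5),.008);print("hole",hole)
for n,v,z in(("legtop far",(382,287),.045),("legtop near",(382,343),.045),("foot R far",(452,286),.008),("foot R near",(451,328),.008)):
    print(n,at(p,(v[0]/1.5,v[1]/1.5),z))
delta([.418,.25,.1],.898)
```

```text
cam [0.3313 0.3234 0.3757]
hole [0.4535 0.2854 0.008 ]
legtop far [0.4035 0.2707 0.045 ]
legtop near [0.4417 0.2403 0.045 ]
foot R far [0.4503 0.3149 0.008 ]
foot R near [0.4824 0.2904 0.008 ]
t 2.8 pos [0.3804 0.2831 0.217 ] rot [-3.141 -0.     0.899] q6 -0.42 open 0.046 F [-0.3  0.8 -0.4]
turn z 0.001 then shift (yaw at target or +pi flips x,y) [-0.0025  0.05    0.117 ] finalyaw 0.898
```

The wrist view shows the bracket leg at (382,315), square to the jaws. Leg centre works out at about (0.426, 0.252), agreeing from both ends of the bracket.

Call:
{"api": "carry_out", "payload": {"translation": [[0.004,0.03,0.02],[0,0.025,0.03],[0,0,0.045],[0,0,0.045],[0,0,0.035],[0,0,0.024],[0,0,0],[0,0,0],[0,0,0],[0,0,0]], "turn": [[0,0,0],[0,0,0],[0,0,0],[0,0,0],[0,0,0],[0,0,0],[0,0,0],[0,0,0],[0,0,0],[0,0,0]], "gripper": [0,0,0,0,0,0,0,1,1,1], "squeeze": 45}}

```text
time: 3.75
tool_pos: [0.4276, 0.2517, 0.0193]
tool_rot: [3.14, -0.003, 0.898]
contact_force: [0.4, 0.6, -0.3]
opening: 0.0263
```

Call:
{"api": "carry_out", "payload": {"translation": [[0,0,0],[0,0,0],[0,0,-0.02],[0,0,-0.03],[0,0,-0.03],[0,0,-0.03],[0,0,0],[-0.045,-0.005,0],[-0.045,-0.005,0],[-0.045,-0.005,0]], "turn": [[0,0,0],[0,0,0],[0,0,0],[0,0,-0.147],[0,0,-0.147],[0,0,-0.147],[0,0,-0.147],[0,0,-0.147],[0,0,0],[0,0,0]], "gripper": [1,1,1,1,1,1,1,1,1,1]}}

```text
time: 4.75
tool_pos: [0.4126, 0.1167, 0.1278]
tool_rot: [-3.142, 0.0, 1.628]
contact_force: [0.8, -1.0, -2.3]
opening: 0.0075
```

Run:
```python
from h import *
delta([.411,-.0453,.13],1.632)
p=read_camera("top"); save(p,"t2.png",(100,90,340,290),2.5)
delta([.411,-.0453,.13],1.632)
```

```text
t 4.8 pos [0.4126 0.1167 0.1278] rot [-3.142  0.     1.628] q6 -1.53 open 0.0075 F [ 0.8 -1.  -2.3]
turn z -0.004 then shift (yaw at target or +pi flips x,y) [-0.1616 -0.0115 -0.0022] finalyaw 1.632
t 4.8 pos [0.412  0.1111 0.1275] rot [-3.140e+00  3.000e-03  1.625e+00] q6 -1.54 open 0.0077 F [ 0.  -4.4 -2.7]
turn z -0.007 then shift (yaw at target or +pi flips x,y) [-0.156  -0.0106 -0.0025] finalyaw 1.632
```

View pics/t2.png

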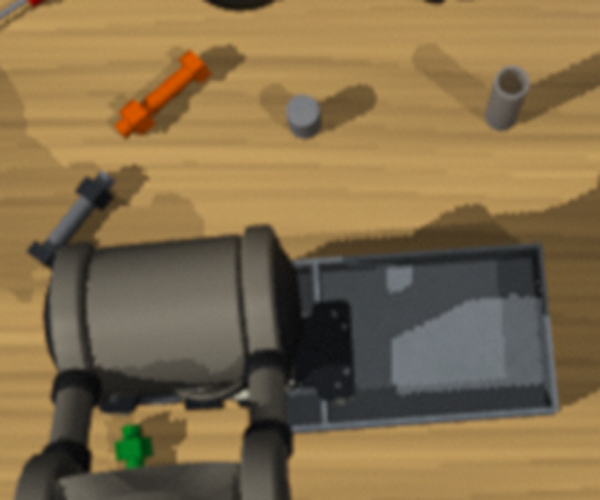

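Call:
{"api": "carry_out", "payload": {"translation": [[-0.045,-0.003,0],[-0.045,-0.003,0],[-0.045,-0.003,0],[-0.02,-0.002,0],[0,0,0.03],[0,0,0.03],[0,0,0.025],[0,0,0.016],[0,0,0],[0,0,0]], "turn": [[0,0,0],[0,0,0],[0,0,0],[0,0,0],[0,0,0],[0,0,0],[0,0,0],[0,0,0],[0,0,0],[0,0,0]], "gripper": [1,1,1,1,1,1,1,1,1,1]}}

```text
time: 5.8
tool_pos: [0.4107, -0.0375, 0.0266]
tool_rot: [-3.141, -0.0, 1.626]
contact_force: [-0.2, -0.3, -1.7]
opening: 0.0078
```

Call:
{"api": "carry_out", "payload": {"translation": [[0,0,0.002],[0,0,0],[0,0,0],[0,0,-0.02],[0,0,-0.04],[0,0,-0.04],[0,0,-0.04],[0.04,0.021,0],[0.04,0.021,0],[0.04,0.021,0]], "turn": [[0,0,0],[0,0,0],[0,0,0],[0,0,0],[0,0,0],[0,0,0],[0,0,0],[0,0,0],[0,0,0],[0,0,0]], "gripper": [1,0.4,0.4,0.4,0.4,0.4,0,0,0,0]}}

```text
time: 6.8
tool_pos: [0.468, 0.0871, 0.1658]
tool_rot: [3.139, 0.0, 1.625]
contact_force: [0.6, -0.8, -0.5]
opening: 0.0454
```

Call:
{"api": "carry_out", "payload": {"translation": [[0.04,0.021,0],[0.04,0.021,0],[0.04,0.021,0],[0.02,0.01,0],[0,0,0],[0,0,0],[0,0,0],[0,0,0],[0,0,0],[0,0,0]], "turn": [[0,0,0],[0,0,0],[0,0,0],[0,0,0],[0,0,0.147],[0,0,0.147],[0,0,0.147],[0,0,0.147],[0,0,0.147],[0,0,0]], "gripper": [0,0,0,0,0,0,0,0,0,0]}}

```text
time: 7.8
tool_pos: [0.5323, 0.2297, 0.165]
tool_rot: [3.141, -0.0, 0.89]
contact_force: [0.3, -0.9, -0.4]
opening: 0.0456
```

Run:
```python
from h import *
np.set_printoptions(precision=4,suppress=True)
delta([.562,.293,.1],.892)
p=read_camera("wrist"); save(p,"w2.png",(100,80,420,300),2)
for n,z in dict(bolt=.015,bolt_head=.015,bolt_end=.015).items():
    for r in nets.tip_of(p,n)[:3]: print(n,round(r["score"],2),np.round(r["pixel"]),at(p,r["pixel"],z))
t=read_camera("top"); save(t,"t3.png",(100,90,340,290),2.5)
for n,z in dict(tray=0,bracket=.0265,bolt=.015).items():
    for r in nets.tip_of(t,n)[:3]: print(n,round(r["score"],2),np.round(r["pixel"]),at(t,r["pixel"],z))
for r in nets.regions_of(t,"tray")[:1]:
    b=cv2.boxPoints(cv2.minAreaRect(cv2.findNonZero(r["region"].astype(np.uint8)))); print(np.array([at(t,q,.054) for q in b]).mean(0),b)
```

```text
t 7.8 pos [0.5323 0.2297 0.165 ] rot [ 3.141 -0.     0.89 ] q6 -0.61 open 0.0456 F [ 0.3 -0.9 -0.4]
turn z -0.002 then shift (yaw at target or +pi flips x,y) [ 0.0679 -0.0166  0.065 ] finalyaw 0.892
bolt 0.78 [315. 166.] [0.57   0.2921 0.015 ]
bolt 0.68 [111.  15.] [0.3217 0.2244 0.015 ]
bolt_head 0.77 [316. 120.] [0.5306 0.3214 0.015 ]
bolt_end 0.57 [153.  57.] [0.3752 0.2298 0.015 ]
bolt_end 0.56 [314. 212.] [0.6137 0.2592 0.015 ]
bolt_end 0.16 [ 20. 227.] [ 0.4096 -0.0212  0.015 ]
tray 0.9 [263. 227.] [ 0.4489 -0.0261  0.    ]
bracket 0.61 [258. 245.] [ 0.4043 -0.0134  0.0265]
bolt 0.89 [154. 282.] [0.3221 0.2232 0.015 ]
bolt 0.71 [165. 130.] [0.6823 0.2112 0.015 ]
[ 0.4479 -0.0233  0.054 ] [[202.1175 194.2927]
 [317.8022 185.93  ]
 [322.7954 255.0028]
 [207.1107 263.3655]]
```

View pics/w2.png

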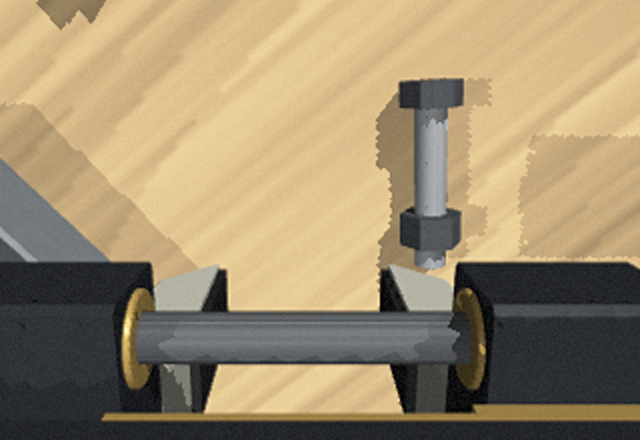

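The tray hasn't moved and the bracket is inside it. The wrist view shows the steel bolt, head at (430,92) and nut end at (430,268), aligned with the jaws. Bolt centre is about (0.572, 0.290).

Call:
{"api": "carry_out", "payload": {"translation": [[0,0,0.01],[0.036,-0.006,0.01],[0.036,-0.005,0.01],[0,0,0.035],[0,0,0.035],[0,0,0.03],[0,0,0.02],[0,0,0.01],[0,0,0],[0,0,0]], "turn": [[0,0,-0.03],[0,0,0],[0,0,0],[0,0,0],[0,0,0],[0,0,0],[0,0,0],[0,0,0],[0,0,0],[0,0,0]], "gripper": [0,0,0,0,0,0,0,0,0,1]}}

```text
time: 9.25
tool_pos: [0.5679, 0.2939, 0.0057]
tool_rot: [3.141, -0.001, 0.921]
contact_force: [0.3, -0.1, 0.5]
opening: 0.0418
```

Call:
{"api": "carry_out", "payload": {"translation": [[0,0,0],[0,0,0],[0,0,0],[0,0,-0.02],[0,0,-0.03],[0,0,-0.03],[0,0,-0.03],[0,0,-0.02],[0,0,0],[0,0,0]], "turn": [[0,0,0],[0,0,0],[0,0,0],[0,0,0],[0,0,-0.14],[0,0,-0.14],[0,0,-0.14],[0,0,-0.14],[0,0,-0.14],[0,0,0]], "gripper": [1,1,1,1,1,1,1,1,1,1]}}

```text
time: 10.25
tool_pos: [0.5671, 0.2936, 0.1354]
tool_rot: [3.141, -0.0, 1.622]
contact_force: [0.1, 0.5, -2.4]
opening: 0.017
```

Run:
```python
from h import *
np.set_printoptions(precision=4,suppress=True)
X=np.array([.998,.061]);Y=np.array([-.061,.998]);T=np.array([.448,-.024])
g=T-.006*X-.082*Y; print(g)
delta([*g,.14],1.632)
```

```text
[ 0.447  -0.1062]
t 10.2 pos [0.5671 0.2936 0.1354] rot [ 3.141 -0.     1.622] q6 -1.26 open 0.017 F [ 0.1  0.5 -2.4]
turn z -0.01 then shift (yaw at target or +pi flips x,y) [-0.3917 -0.1443 -0.0046] finalyaw 1.632
```

Call:
{"api": "carry_out", "payload": {"translation": [[-0.04,-0.015,0],[-0.04,-0.015,0],[-0.04,-0.015,0],[-0.04,-0.015,0],[-0.04,-0.015,0],[-0.04,-0.015,0],[-0.04,-0.014,0],[-0.04,-0.014,0],[-0.035,-0.013,0],[-0.036,-0.013,0]], "turn": [[0,0,-0.01],[0,0,0],[0,0,0],[0,0,0],[0,0,0],[0,0,0],[0,0,0],[0,0,0],[0,0,0],[0,0,0]], "gripper": [1,1,1,1,1,1,1,1,1,1]}}

```text
time: 11.25
tool_pos: [0.4453, -0.1064, 0.1342]
tool_rot: [-3.141, -0.001, 1.626]
contact_force: [0.2, -1.0, -3.3]
opening: 0.0168
```

Run:
```python
from h import *
p=read_camera("scene"); save(p,"s2.png",(170,110,340,270),3.5)
delta([.447,-.106,.01],1.632)
```

```text
t 11.3 pos [ 0.4444 -0.111   0.1342] rot [-3.140e+00  2.000e-03  1.625e+00] q6 -2.03 open 0.0166 F [-0.9 -5.8 -2.6]
turn z -0.007 then shift (yaw at target or +pi flips x,y) [0.0049 0.0029 0.1242] finalyaw 1.632
```

View pics/s2.png

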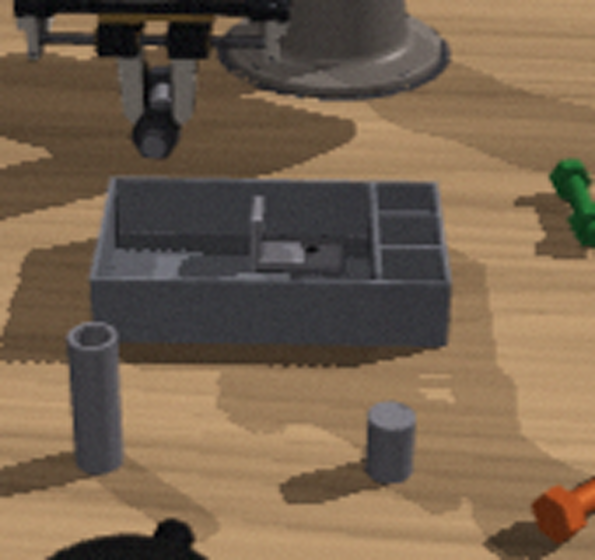

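The bracket lies flat in the tray at (300,250). The bolt is held level at (155,130).

Call:
{"api": "carry_out", "payload": {"translation": [[0.004,0.002,0.03],[0,0,0.035],[0,0,0.03],[0,0,0.018],[0,0,0.01],[0,0,0],[0,0,0],[0,0,0],[0,0,0],[0,0,-0.02]], "turn": [[0,0,0],[0,0,0],[0,0,0],[0,0,0],[0,0,0],[0,0,0],[0,0,0],[0,0,0],[0,0,0],[0,0,0]], "gripper": [1,1,1,1,1,1,0.35,0.35,0.35,0.35]}}

```text
time: 12.3
tool_pos: [0.4474, -0.1007, 0.0312]
tool_rot: [-3.139, -0.001, 1.631]
contact_force: [-0.8, 0.3, -0.5]
opening: 0.03
```

Call:
{"api": "carry_out", "payload": {"translation": [[0,0,-0.04],[0,0,-0.04],[0,0,-0.04],[-0.035,0,0],[-0.035,0,0],[-0.035,0,0],[0,0,0],[0,0,0],[0,0,0],[0,0,0]], "turn": [[0,0,0],[0,0,0],[0,0,0],[0,0,0],[0,0,0],[0,0,0],[0,0,0],[0,0,0],[0,0,0],[0,0,0]], "gripper": [0.35,0.35,0,-0.4,-0.4,-0.4,-0.4,-0.4,-0.4,-0.4]}}

```text
time: 13.3
tool_pos: [0.4546, -0.2048, 0.1519]
tool_rot: [-3.142, -0.0, 1.632]
contact_force: [0.2, 0.2, -0.8]
opening: 0.0643
```

Run:
```python
from h import *
np.set_printoptions(precision=4,suppress=True)
delta([.406,-.323,.1],1.632)
p=read_camera("wrist"); save(p,"w3.png")
for c in("wrist","top","scene"):
  p=read_camera(c)
  for n,z in dict(hub=.02,tube=0,bolt=.019,bolt_head=.019,bolt_end=.019,tray=0,bracket=.0265).items():
    for r in nets.tip_of(p,n)[:3]: print(c,n,round(r["score"],2),np.round(r["pixel"]),at(p,r["pixel"],z))
  if c!="scene":
   for r in nets.regions_of(p,"hub")[:1]:
    m=r["region"].astype(np.uint8); q=cv2.minAreaRect(cv2.findNonZero(m)); print("hub region",q,at(p,q[0],.01))
```

```text
t 13.3 pos [ 0.4546 -0.2048  0.1519] rot [-3.142 -0.     1.632] q6 -2.21 open 0.0643 F [ 0.2  0.2 -0.8]
turn z 0.0 then shift (yaw at target or +pi flips x,y) [-0.115  -0.0557  0.0519] finalyaw 1.632
wrist hub 0.81 [136. 127.] [ 0.4091 -0.3263  0.02  ]
wrist bolt 0.93 [351. 183.] [ 0.4534 -0.0997  0.019 ]
wrist bolt_head 0.73 [356. 133.] [ 0.4014 -0.102   0.019 ]
wrist bolt_end 0.83 [343. 227.] [ 0.5039 -0.1012  0.019 ]
wrist tray 0.8 [410. 185.] [ 0.4561 -0.0245  0.    ]
wrist bracket 0.62 [447. 153.] [ 0.4149 -0.0097  0.0265]
hub region ((189.5609893798828, 279.451171875), (8.241477966308594, 21.860870361328125), 24.775142669677734) [ 0.5865 -0.2728  0.01  ]
top hub 0.74 [390. 243.] [ 0.4083 -0.3183  0.02  ]
top tube 0.8 [300. 136.] [ 0.6729 -0.1184  0.    ]
top bolt 0.88 [295. 224.] [ 0.4515 -0.1005  0.019 ]
top bolt 0.8 [161. 131.] [0.6782 0.2183 0.019 ]
top bolt 0.66 [154. 280.] [0.3248 0.2234 0.019 ]
top bolt_head 0.72 [178. 113.] [0.7248 0.179  0.019 ]
top bolt_head 0.18 [298. 226.] [ 0.4484 -0.1065  0.019 ]
top bolt_end 0.88 [296. 207.] [ 0.4922 -0.1028  0.019 ]
top bolt_end 
[... 400 characters left out ...]
.18 [213. 193.] [ 0.4949 -0.1067  0.02  ]
scene tube 0.58 [196. 238.] [ 0.6621 -0.1239  0.    ]
scene bolt 0.63 [340. 247.] [0.6882 0.2066 0.019 ]
scene bolt 0.46 [217. 186.] [ 0.4603 -0.1022  0.019 ]
scene bolt_head 0.92 [325. 259.] [0.733  0.1711 0.019 ]
scene bolt_head 0.8 [329. 158.] [0.2661 0.2066 0.019 ]
scene bolt_head 0.64 [221. 179.] [ 0.4184 -0.0981  0.019 ]
scene bolt_end 0.95 [360. 242.] [0.6648 0.2533 0.019 ]
scene bolt_end 0.72 [342. 176.] [0.3687 0.236  0.019 ]
scene bolt_end 0.53 [218. 193.] [ 0.4914 -0.0965  0.019 ]
scene tray 0.84 [249. 193.] [ 0.4547 -0.0177  0.    ]
scene tray 0.58 [279. 243.] [0.6637 0.0715 0.    ]
scene bracket 0.83 [252. 174.] [ 0.3979 -0.0141  0.0265]
```

View pics/w3.png

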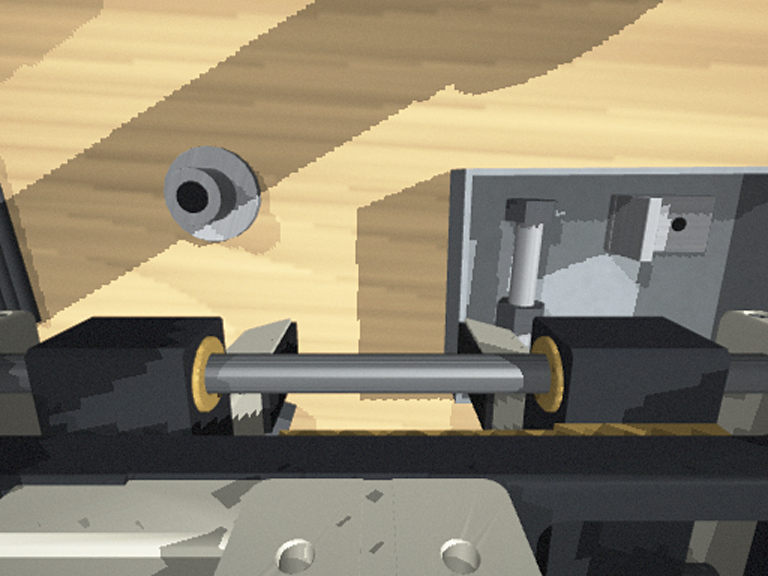

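Bolt and bracket are both down in the compartment. The hub's flange is centred at (212,194) in this view, its bore at (191,197).

Run:
```python
from h import *
p=read_camera("wrist")
print(at(p,(212/1.5,194/1.5),.01),at(p,(191/1.5,197/1.5),.04))
delta([.409,-.325,.016],1.632)
```

```text
[ 0.41140762 -0.32537747  0.01      ] [ 0.41201524 -0.32723084  0.04      ]
t 14.7 pos [ 0.4546 -0.2059  0.1517] rot [ 3.142 -0.     1.631] q6 -2.21 open 0.064 F [-0.5  0.9 -0.3]
turn z -0.001 then shift (yaw at target or +pi flips x,y) [-0.1161 -0.0528  0.1357] finalyaw 1.632
```

Call:
{"api": "carry_out", "payload": {"translation": [[-0.04,-0.017,0],[-0.04,-0.017,0],[-0.037,-0.017,0],[0,0,0],[0,0,0.035],[0,0,0.04],[0,0,0.035],[0,0,0.015],[0,0,0.01],[0,0,0]], "turn": [[0,0,0],[0,0,0],[0,0,0],[0,0,0],[0,0,0],[0,0,0],[0,0,0],[0,0,0],[0,0,0],[0,0,0]], "gripper": [-0.4,-0.4,-0.4,-0.4,-0.4,-0.4,-0.4,-0.4,-0.4,-0.4]}}

```text
time: 15.7
tool_pos: [0.4105, -0.325, 0.0158]
tool_rot: [-3.14, -0.002, 1.631]
contact_force: [0.1, -0.9, 0.2]
opening: 0.0645
```

Call:
{"api": "carry_out", "payload": {"translation": [[0,0,0],[0,0,0],[0,0,0],[0,0,0],[0,0,0],[0,0,-0.02],[0,0,-0.03],[0,0,-0.04],[0,0,-0.03],[0,0,0]], "turn": [[0,0,0],[0,0,0],[0,0,0],[0,0,0],[0,0,0],[0,0,0],[0,0,0],[0,0,0],[0,0,0],[0,0,0]], "gripper": [1,1,1,1,1,1,1,1,1,1]}}

```text
time: 16.7
tool_pos: [0.4123, -0.3275, 0.1403]
tool_rot: [3.137, 0.006, 1.631]
contact_force: [0.1, -0.4, -4.9]
opening: 0.035
```

Run:
```python
from h import *
X=np.array([.998,.061]);Y=np.array([-.061,.998]);T=np.array([.448,-.024])
g=T+.034*X+.015*Y; print(g); delta([*g,.14],1.632)
```

```text
[ 0.481017 -0.006956]
t 16.7 pos [ 0.4123 -0.3275  0.1403] rot [3.137 0.006 1.631] q6 -2.45 open 0.035 F [ 0.1 -0.4 -4.9]
turn z -0.001 then shift (yaw at target or +pi flips x,y) [3.158e-01 8.820e-02 3.000e-04] finalyaw 1.632
```

Call:
{"api": "carry_out", "payload": {"translation": [[0.04,0.011,0],[0.04,0.011,0],[0.04,0.011,0],[0.04,0.011,0],[0.04,0.011,0],[0.04,0.011,0],[0.04,0.011,0],[0.036,0.011,0],[0,0,0.0],[0,0,0]], "turn": [[0,0,0],[0,0,0],[0,0,0],[0,0,0],[0,0,0],[0,0,0],[0,0,0],[0,0,0],[0,0,0],[0,0,0]], "gripper": [1,1,1,1,1,1,1,1,1,1]}}

```text
time: 17.7
tool_pos: [0.4786, -0.0043, 0.1351]
tool_rot: [-3.139, -0.0, 1.633]
contact_force: [-0.3, -0.2, -4.4]
opening: 0.0345
```

Call:
{"api": "carry_out", "payload": {"translation": [[-0.002,0.002,0.03],[0,0,0.03],[0,0,0.03],[0,0,0.014],[0,0,0.01],[0,0,0],[0,0,0],[0,0,0],[0,0,0],[0,0,-0.02]], "turn": [[0,0,0],[0,0,0],[0,0,0],[0,0,0],[0,0,0],[0,0,0],[0,0,0],[0,0,0],[0,0,0],[0,0,0]], "gripper": [1,1,1,1,1,1,-0.1,-0.1,-0.1,-0.1]}}

```text
time: 18.7
tool_pos: [0.4805, -0.0068, 0.0418]
tool_rot: [-3.138, -0.001, 1.631]
contact_force: [0.4, 0.9, -0.3]
opening: 0.0503
```

Run:
```python
from h import *
delta([.668,-.12,.2],1.632)
```

```text
t 18.7 pos [ 0.4805 -0.0068  0.0418] rot [-3.138e+00 -1.000e-03  1.631e+00] q6 -1.8 open 0.0503 F [ 0.4  0.9 -0.3]
turn z -0.001 then shift (yaw at target or +pi flips x,y) [-0.1244  0.1802 -0.1582] finalyaw 1.632
```

Call:
{"api": "carry_out", "payload": {"translation": [[0,0,-0.04],[0,0,-0.04],[0,0,-0.04],[0,0,-0.04],[-0.04,0,0],[-0.04,0,0],[0,0,0],[0,0,0]], "turn": [[0,0,0],[0,0,0],[0,0,0],[0,0,0],[0,0,0],[0,0,0],[0,0,0],[0,0,0]], "gripper": [-0.1,-0.1,-0.1,-0.4,-0.4,-0.4,-0.4,-0.4]}}

```text
time: 19.5
tool_pos: [0.4863, -0.0872, 0.2029]
tool_rot: [3.141, -0.0, 1.629]
contact_force: [0.2, 0.2, -0.2]
opening: 0.0637
```

Run:
```python
from h import *
from scipy.optimize import minimize
a=np.linspace(0,2*np.pi,40)
ps=[]
for c in("top","scene"):
    p=read_camera(c); save(p,"tube_"+c+".png",(240,70,400,200) if c=="top" else (150,110,310,260),3.5)
    for r in nets.regions_of(p,"tube")[:2]:
        x,y,w,h=cv2.boundingRect(r["region"].astype(np.uint8)); print(c,round(r["score"],2),r["region"].sum(),(x,y,w,h))
    if nets.regions_of(p,"tube"): ps.append((c,p,nets.regions_of(p,"tube")[0]["region"]))
def iou(q,p,m):
    P=[proj(p,(q[0]+.016*np.cos(t),q[1]+.016*np.sin(t),z)) for z in(0,.1) for t in a]
    k=np.zeros(m.shape,np.uint8); cv2.fillConvexPoly(k,cv2.convexHull((np.array(P)*16).round().astype(np.int32)),1,shift=4)
    k=k>0; return (k&m).sum()/(k|m).sum()
for sel in([0],[1],[0,1]):
    if max(sel)>=len(ps): continue
    f=lambda q:-sum(iou(q,*ps[i][1:]) for i in sel)
    s=minimize(f,[.668,-.121],method="Nelder-Mead",options=dict(initial_simplex=[[.668,-.121],[.68,-.121],[.668,-.11]],xatol=1e-4))
    print([ps[i][0] for i in sel],s.x.round(4),-s.fun)
delta([.668,-.12,.2],1.632)
```

```text
scene 0.87 609 (189, 202, 17, 44)
['scene'] [ 0.6732 -0.1172] 0.9267175572519084
t 19.9 pos [ 0.4865 -0.086   0.2027] rot [-3.142 -0.     1.632] q6 -1.96 open 0.0644 F [1.3 0.  0.2]
turn z 0.0 then shift (yaw at target or +pi flips x,y) [-0.0451  0.1791  0.0027] finalyaw 1.632
```

View pics/tube_scene.png

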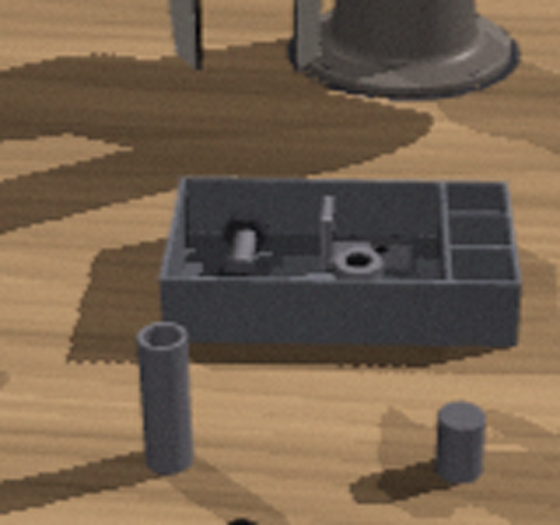

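Bolt, hub and bracket all sit low in the compartment. The tube's base is at about (165,465) in the crop; the silhouette fit puts it at (0.673, -0.117), close to the top-camera estimates.

Call:
{"api": "carry_out", "payload": {"translation": [[-0.011,0.037,0],[-0.011,0.037,0],[-0.011,0.037,0],[-0.01,0.037,0],[0,0.036,0],[0,0,0],[0,0,0.03],[0,0,0.03],[0,0,0],[0,0,0]], "turn": [[0,0,0],[0,0,0],[0,0,0],[0,0,0],[0,0,0],[0,0,0],[0,0,0],[0,0,0],[0,0,0],[0,0,0]], "gripper": [-0.6,-0.6,-0.6,-0.6,-0.6,-0.6,-0.6,-0.6,-0.6,-0.6], "squeeze": 35}}

```text
time: 20.85
tool_pos: [0.6723, -0.1183, 0.1432]
tool_rot: [-3.141, -0.0, 1.631]
contact_force: [-0.7, 0.5, -0.5]
opening: 0.0735
```

Run:
```python
from h import *
p=read_camera("scene"); save(p,"pre.png",(140,130,300,260),3.5)
delta([.673,-.118,.063],1.632)
s=robot.observe()["tool_pos"]; print(proj(p,s), proj(p,[.673,-.118,.1]))
```

```text
t 20.9 pos [ 0.6731 -0.1186  0.1445] rot [3.140e+00 1.000e-03 1.631e+00] q6 -1.92 open 0.0736 F [-0.3  1.  -0.2]
turn z -0.001 then shift (yaw at target or +pi flips x,y) [ 0.0006 -0.0001  0.0815] finalyaw 1.632
[np.float64(193.9935178687434), np.float64(188.12092853168664)] [np.float64(195.35591131952026), np.float64(205.22988795643525)]
```

View pics/pre.png

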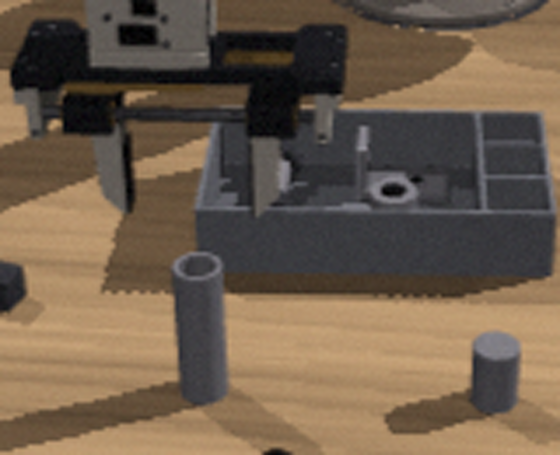

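The fingers straddle the tube, whose rim is at (198,266) in the crop, matching the projected rim. Lowering and gripping.

Call:
{"api": "carry_out", "payload": {"translation": [[0,0,0.03],[0,0,0.03],[0,0,0.02],[0,0,0],[0,0,0],[0,0,0],[0,0,0],[0,0,0],[0,0,0],[0,0,0]], "turn": [[0,0,0],[0,0,0],[0,0,0],[0,0,0],[0,0,0],[0,0,0],[0,0,0],[0,0,0],[0,0,0],[0,0,0]], "gripper": [-0.6,-0.6,-0.6,-0.6,1,1,1,1,1,1], "squeeze": 35}}

```text
time: 21.9
tool_pos: [0.6729, -0.1185, 0.063]
tool_rot: [3.141, -0.0, 1.631]
contact_force: [0.7, 0.4, 1.5]
opening: 0.0317
```

Call:
{"api": "carry_out", "payload": {"translation": [[0,0,0],[0,0,-0.02],[0,0,-0.03],[0,0,-0.03],[0,0,-0.03],[0,0,-0.03],[0,0,0]], "turn": [[0,0,0],[0,0,0],[0,0,0],[0,0,0],[0,0,0],[0,0,0],[0,0,0]], "gripper": [1,1,1,1,1,1,1]}}

```text
time: 22.6
tool_pos: [0.6747, -0.1192, 0.2075]
tool_rot: [3.134, 0.003, 1.631]
contact_force: [1.4, 0.0, -1.0]
opening: 0.0315
```

Run:
```python
from h import *
delta([.4417,.0788,.19],1.632)
```

```text
t 22.6 pos [ 0.6747 -0.1192  0.2075] rot [3.134e+00 3.000e-03 1.631e+00] q6 -1.92 open 0.0315 F [ 1.4  0.  -1. ]
turn z -0.001 then shift (yaw at target or +pi flips x,y) [ 0.2119 -0.2204  0.0175] finalyaw 1.632
```

Call:
{"api": "carry_out", "payload": {"translation": [[0.026,-0.027,0],[0.026,-0.027,0],[0.027,-0.028,0],[0.027,-0.028,0],[0.027,-0.028,0],[0.027,-0.028,0],[0.026,-0.027,0],[0.026,-0.027,0],[0,0,0.02],[0,0,0.02]], "turn": [[0,0,0],[0,0,0],[0,0,0],[0,0,0],[0,0,0],[0,0,0],[0,0,0],[0,0,0],[0,0,0],[0,0,0]], "gripper": [1,1,1,1,1,1,1,1,1,1]}}

```text
time: 23.6
tool_pos: [0.4392, 0.0805, 0.1618]
tool_rot: [3.141, 0.0, 1.633]
contact_force: [0.0, -0.5, -1.8]
opening: 0.032
```

Run:
```python
from h import *
p=read_camera("scene"); save(p,"place.png",(210,120,340,230),4.5)
delta([.4417,.0788,.067],1.632)
for r in nets.regions_of(p,"tube")[:1]:
    m=r["region"].astype(np.uint8); print(cv2.boundingRect(m),cv2.minAreaRect(cv2.findNonZero(m)))
s=robot.observe()["tool_pos"]
for z in(s[2]-.063,): print([np.round(proj(p,[s[0]+dx,s[1]+dy,z]),1) for dx,dy in((0,0),(.016,0),(0,.016),(0,-.016))])
for x,y in((0,103),(-23,126),(-23,80),(23,80),(23,126)):
    q=[.448+.001*(x*.998-.061*y),-.024+.001*(x*.061+.998*y),.054]; print((x,y),np.round(proj(p,q),1), np.round((np.array(proj(p,q))-[210,120])*4.5))
```

```text
t 23.6 pos [0.4375 0.0801 0.1585] rot [-3.136 -0.     1.632] q6 -1.62 open 0.0318 F [-1.5 -0.1 -4. ]
turn z 0.0 then shift (yaw at target or +pi flips x,y) [-0.0016  0.0041  0.0915] finalyaw 1.632
(281, 121, 16, 42) ((288.66290283203125, 141.59010314941406), (14.029492378234863, 41.172607421875), 2.385944128036499)
[array([286.8, 160.1]), array([286.7, 163.1]), array([292.9, 160.4]), array([280.6, 159.8])]
(0, 103) [285.5 175. ] [340. 248.]
(-23, 126) [293.7 170.9] [377. 229.]
(-23, 80) [276.6 170.6] [300. 227.]
(23, 80) [277.1 179.3] [302. 267.]
(23, 126) [294.7 179.6] [381. 268.]
```

View pics/place.png

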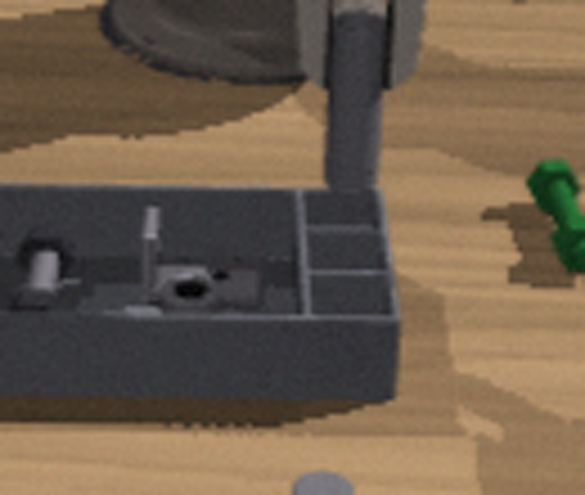

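In this view the tube's lower end is at (352,190) and the middle pocket's centre at (346,249). That offset agrees with my projection, so the computed shift stands. I'll descend in two stages.

Call:
{"api": "carry_out", "payload": {"translation": [[-0.001,0.002,0],[-0.001,0.002,0],[0,0,0.02],[0,0,0.02],[0,0,0.01],[0,0,0],[0,0,0]], "turn": [[0,0,0],[0,0,0],[0,0,0],[0,0,0],[0,0,0],[0,0,0],[0,0,0]], "gripper": [1,1,1,1,1,1,1]}}

```text
time: 24.4
tool_pos: [0.4452, 0.0779, 0.1134]
tool_rot: [3.141, -0.0, 1.631]
contact_force: [0.7, 0.4, -1.2]
opening: 0.0317
```

Run:
```python
from h import *
p=read_camera("top"); save(p,"pl2.png",(180,160,280,260),5)
p=read_camera("scene"); save(p,"pl3.png",(250,120,320,200),7)
a=cv2.imread("pics/pl2.png");b=cv2.resize(cv2.imread("pics/pl3.png"),(300,343)); c=np.zeros((500,800,3),np.uint8); c[:,:500]=a;c[:343,500:]=b; cv2.imwrite("pics/pl4.png",c)
delta([.4417,.0788,.067],1.632)
```

```text
t 24.5 pos [0.4453 0.078  0.1137] rot [3.14  0.    1.631] q6 -1.63 open 0.032 F [ 0.4 -0.2 -2.6]
turn z -0.001 then shift (yaw at target or +pi flips x,y) [ 0.001  -0.0036  0.0467] finalyaw 1.632
```

View pics/pl4.png

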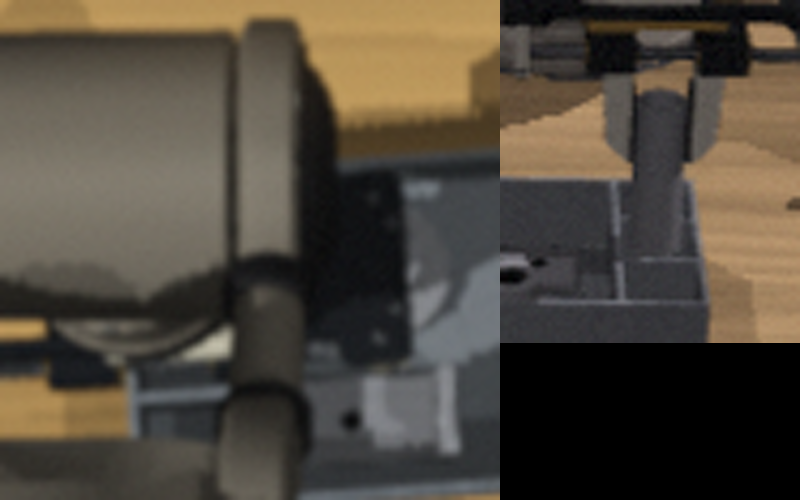

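The tube is entering the middle pocket, its lower end just clear of the divider at (660,262). A small correction towards the base, then down slowly. That is my 12th and last view, so numbers only from here.

Call:
{"api": "carry_out", "payload": {"translation": [[0.001,-0.002,0],[0,-0.001,0.005],[0,0,0.01],[0,0,0.01],[0,0,0.01],[0,0,0.005],[0,0,0.003],[0,0,0],[0,0,0]], "turn": [[0,0,0],[0,0,0],[0,0,0],[0,0,0],[0,0,0],[0,0,0],[0,0,0],[0,0,0],[0,0,0]], "gripper": [1,1,1,1,1,1,1,1,1]}}

```text
time: 25.4
tool_pos: [0.4417, 0.0788, 0.0699]
tool_rot: [3.141, -0.0, 1.631]
contact_force: [0.6, 0.7, -1.5]
opening: 0.0317
```

Call:
{"api": "carry_out", "payload": {"translation": [[0,0,0.002],[0,0,0],[0,0,0],[0,0,0],[0,0,0],[0,0,0],[0,0,-0.03],[0,0,-0.04],[0,0,-0.04],[0,0,-0.04]], "turn": [[0,0,0],[0,0,0],[0,0,0],[0,0,0],[0,0,0],[0,0,0],[0,0,0],[0,0,0],[0,0,0],[0,0,0]], "gripper": [1,1,-0.3,-0.3,-0.3,-0.3,-0.3,-0.3,-0.3,-0.3]}}

```text
time: 26.4
tool_pos: [0.4411, 0.0788, 0.2194]
tool_rot: [3.142, -0.0, 1.631]
contact_force: [1.2, 0.1, -0.6]
opening: 0.0596
```

Call:
{"api": "carry_out", "payload": {"translation": [[0.04,-0.01,0],[0.04,-0.01,0],[0.04,-0.01,0],[0.04,0,0],[0.04,0,0],[0.04,0,0],[0.04,0,0],[0,0,0],[0,0,0],[0,0,0]], "turn": [[0,0,0],[0,0,0],[0,0,0],[0,0,0],[0,0,0],[0,0,0],[0,0,0],[0,0,0],[0,0,0],[0,0,0]], "gripper": [-0.3,-0.3,-0.3,-0.3,-0.3,-0.3,-0.3,-0.3,-0.3,-0.3]}}

```text
time: 27.4
tool_pos: [0.3946, 0.3556, 0.2176]
tool_rot: [-3.141, 0.001, 1.631]
contact_force: [0.6, 0.1, 0.1]
opening: 0.06
```

Run:
```python
from h import *
np.set_printoptions(precision=3,suppress=True)
print(robot.observe()["tool_pos"])
R=np.array([[.998,-.061],[.061,.998]])
for c in("top","scene"):
  p=read_camera(c)
  for n,z in dict(tray=0,tube=.004,hub=.024,bolt_head=.019,bolt_end=.019,bracket=.0265,offcut=0,stub=0).items():
    for r in nets.tip_of(p,n)[:4]:
      w=at(p,r["pixel"],z); t=R.T@(w[:2]-[.448,-.024])
      if n in("offcut","stub") or abs(t).max()<.14: print(c,n,round(r["score"],2),np.round(r["pixel"]),w,"tray",t)
  for r in nets.regions_of(p,"tube")[:1]: print("region",cv2.minAreaRect(cv2.findNonZero(r["region"].astype(np.uint8))))
  print("expected tube base/top px",proj(p,[.4417,.0788,.004]),proj(p,[.4417,.0788,.104]))
```

```text
[0.395 0.356 0.218]
top tray 0.77 [260. 226.] [ 0.451 -0.02   0.   ] tray [0.003 0.004]
top tube 0.71 [218. 227.] [0.447 0.08  0.004] tray [0.005 0.104]
top hub 0.58 [254. 212.] [ 0.479 -0.005  0.024] tray [0.033 0.017]
top bolt_head 0.91 [299. 248.] [ 0.396 -0.107  0.019] tray [-0.057 -0.08 ]
top bolt_end 0.84 [296. 204.] [ 0.5   -0.103  0.019] tray [ 0.047 -0.082]
top bracket 0.64 [254. 246.] [ 0.402 -0.004  0.026] tray [-0.045  0.023]
top offcut 0.74 [377. 177.] [ 0.569 -0.302  0.   ] tray [ 0.104 -0.285]
top stub 0.49 [221. 141.] [0.659 0.075 0.   ] tray [0.217 0.086]
region ((216.5, 226.5), (17.0, 15.0), 90.0)
expected tube base/top px [np.float64(218.67426498241048), np.float64(229.59274482955743)] [np.float64(215.4591109834996), np.float64(224.30348891720797)]
scene tray 0.74 [248. 191.] [ 0.445 -0.02   0.   ] tray [-0.002  0.004]
scene tube 0.62 [283. 189.] [0.431 0.074 0.004] tray [-0.011  0.099]
scene hub 0.42 [252. 191.] [ 0.48  -0.006  0.024] tray [0.033 0.016]
scene bolt_head 0.6 [217. 176.] [ 0.404 -0.11   0.019] tray [-0.049 -0.083]
scene bolt_head 0.58 [214. 192.] [ 0.488 -0.106  0.019] tray [ 0.035 -0.085]
scene bolt_end 0.65 [213. 195.] [ 0.502 -0.106  0.019] tray [ 0.049 -0.085]
scene bolt_end 0.31 [252. 173.] [ 0.381 -0.014  0.019] tray [-0.066  0.014]
scene bracket 0.69 [252. 176.] [ 0.408 -0.013  0.026] tray [-0.039  0.014]
scene offcut 0.96 [128. 216.] [ 0.59  -0.308  0.   ] tray [ 0.124 -0.292]
scene stub 0.85 [279. 245.] [0.669 0.07  0.   ] tray [0.226 0.08 ]
scene stub 0.23 [251. 177.] [ 0.368 -0.019  0.   ] tray [-0.08  0.01]
region ((286.5, 167.5), (23.0, 11.0), 90.0)
expected tube base/top px [np.float64(284.6268937678465), np.float64(191.01721860261208)] [np.float64(286.46004832439826), np.float64(158.35012114680168)]
```

All the checks agree: the visible tube runs from row 156, where its rim should be, and column 286.5 matches the expected 286.5. Handing in.

```bash
python3 -c "
from h import *
print(robot.hand_in())"
```

```text
the job is handed in; nothing more can be done
None
```

The angle bracket, steel bolt with its nut, and flanged hub are in the tray's large compartment, and the tall tube is standing in the middle pocket. I handed the job in at about 28 s of the 70 s allowed; the interface gives no verdict.

**Last checks, with both cameras after the arm had retreated:**
- **Compartment:** the bracket, hub and both bolt ends read well inside the walls. Their depth was not measured directly. It rests on the release heights, which matched the tray floor.
- **Tube:** its visible outline starts at the rim height and column expected for a tube standing on the pocket floor. Its position also fits the middle pocket, so it reads as upright.
- **Tray, offcut and stub:** all three read within about 20 mm of where they started, most of that being scatter between readings. The arm never went near the offcut or the stub.

**Disagreements:** the two cameras differed by up to 16 mm on the tube's base, which is mostly hidden by the pocket walls. They differed by about 20 mm on the offcut. In one wrist shot and one top shot the hub outline was clearly wrong, so I used the hub's flange and bore, read off the wrist picture, instead.

I used all 12 picture views before the final lowering, so these last checks are from numbers only, not by eye.

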